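# Load and tip the parts tray

### The job

Put the small loose wheel from the bench into the tipping tray with the motor and the gear. Then push the tray's lip down until the tray sits fully on its stop, keeping the push gentle (never above 22 N), and hold it there until all three parts have slid to the lip end. Ease the tray back up to level without letting it snap, and leave everything else on the bench alone.

Things in the scene. Friction and masses are not known exactly. Their poses are not given: they have to be found in the camera images.
- wheel: The small wheel: a black tyre with a white hub, 40 mm across and 26 mm thick, lying flat on the bench. Origin at the centre of its underside. About 45 g.
- tray (a joint): Tilt of the white tray on its pivot, rad: 0 = level (rest), grows as the lip goes down; a rigid stop ends it at 0.45. A spring pushes it back to level: the lip starts to move at 2 to 3 N and needs 5 to 8 N at the stop; a command a few mm past the stop loads it far harder. Let go while tilted it snaps back; easing means under 1.5 rad/s. The parts begin to slide at 0.25 to 0.37 rad.
- tray_floor (a point): Middle of the tray's smooth inner floor, 99 mm above the bench; the pivot line (along x) passes 4 mm below it. x axis = across the tray, y axis = along it, the lip at the -y end; the axes tilt with the tray. Inside: 120 mm along x, 260 mm along y; walls 4 mm thick, 20 mm high above the floor.
- tray_lip (a point): Point on the top face of the pushing lip, a level flange outside the -y end wall at rim height, 4 mm thick, 90 mm wide (x) and 48 mm long beyond the wall (from y = -134 to -182 in the tray_floor frame). This point is at y = -162, 20 mm above the floor, in the middle of the width. Same axes as tray_floor.
- stand: Aluminium stand fixed to the bench: base 170 x 250 x 10 mm; two uprights, 45 mm wide and 106 mm high, stand 73 to 83 mm out along +-x and carry the tray. Origin under its centre, on the bench; its y axis runs along the tray, the lip is at -y.
- motor: Small gear motor in the tray: grey block with a steel can, 26 x 48 mm, 22 mm high. Origin at the middle of its underside. About 70 g.
- gear: Grey toothed gear lying flat in the tray, 39 mm across, 14 mm thick. Origin at the centre of its underside. About 30 g.
- big_wheel: A larger wheel lying on the bench, 64 mm across, 28 mm thick. Not needed, leave it. Origin at the centre of its underside.
- caster: Ball caster on the bench: grey block 34 x 44 x 18 mm with a steel ball on top, 29 mm high. Leave it. Origin at the centre of its underside.
- controller: White robot controller box, 112 x 72 x 40 mm. Leave it. Origin under its centre.
- mouse: Grey computer mouse, 100 x 58 x 30 mm. Leave it. Origin under its centre.
- screwdriver: Screwdriver lying on the bench, 190 mm long. Leave it.
- mug: White mug, 80 mm across, 95 mm high. Leave it. Origin under its centre.

How it is judged:
By the outcome, as a careful person would: the job done as asked, in the order asked, and still so for the second after the job is handed in, with the robot touching nothing.
It also fails if it takes over 67 s, if anything falls off the work surface, if the arm or the gripper's body presses on something with over 40 N, if the wrist force passes 120 N, or if a joint passes its speed limit or range.

### The arm

A 6-joint arm with a two-finger parallel gripper is mounted at the origin on the work surface. World frame = base frame: x ahead of the robot, y to its left, z up, the work surface at z = 0. Lengths are in m, angles in rad, forces in N, time in s.
With the tool pointing down it reaches from about 0.25 to 0.725 m from the base axis. Payload 9.7 kg.
Tool frame: the origin (TCP) lies at the very end of the fingers, on their centre line; the grasp point (between the pads) lies 19 mm behind it (tcp_to_grasp is the distance from the TCP to the grasp point, in m); x points along the fingers, z is the direction in which the jaws open and shut, and the axes are right-handed (so a half turn about x gives the same grasp; the last joint's range is limited). The gripper opens to 85 mm and grips with 20 to 120 N. Pads are 22 mm wide; open, the fingers measure 114 mm over their backs; the gripper's body (76 mm by 85 mm) begins 54 mm behind the grasp point. The pads swing forward as they close: fully open they stand 13 mm farther back than shut.
Start: joints at [1.18, 0.087, 0.176, 1.66, 0, 1.571], TCP at [0.21, 0.509, 0.231] pointing down, gripper open.
Joint ranges: [-3.13, 3.13], [-0.85, 1.81], [-1.15, 1.24], [-2.2, 2.28], [-1.44, 1.52], [-3.14, 3.14]. Speed limits (rad/s): [2.22, 2.22, 2.57, 3.14, 3.14, 3.14].

### API

Orientations are given as [roll, pitch, yaw] about the fixed x, y, z axes, in that order (R = Rz(yaw) Ry(pitch) Rx(roll)).
In Python, from rig import * gives the robot as it stands. The module is installed in compiled form; this text tells all that it offers.
- The arm moves only by the tool move_arm, never from a script. Its argument "rows" is one flat list of numbers, 5 for each row, row after row: the opening, from 0 (shut) to 1 (fully open), then the shift along the tool's x, y, z in units of 40 mm (1.0 is 40 mm), then the turn about the tool's x in units of 6 degrees (1.0 is 6 degrees). A call has 1 to 10 rows; each row is the pose to reach, as a shift and turn from the pose commanded when the call began, along the tool's axes at that moment; what a row does not reach only later rows make up. A row lasts 1/10 s, in which the tool goes at most 50 mm and 8.59 degrees, less where a joint would pass 70% of its speed; a pose out of reach is approached as far as the arm can. A call with a gripper value outside its range is refused whole. The fingers move at their own pace and stop on an object; the grip force is fixed at half the most. Time passes only in rows, so rows that repeat a pose let the fingers close. It gives the time, the measured TCP pose, the force and the opening at its end, in the units of the state.
- sense(): the state, without advancing time (a new reading comes with each control period).
- grab_frame(name): name is "scene" or "top" or "wrist"; returns (picture, depth): 400x640x3 uint8, red, green, blue; 400x640 float32, m along the optical axis (not along the pixel's ray), 0 where there is no reading.
- camera_params(name): a dict with "fx", "fy", "cx", "cy" (pixels), "rvec" (rotation vector, rad) and "tvec" (3), from world to camera coordinates, as OpenCV has them; the wrist camera has in their place "T_tool_cam" (4x4, takes a point from camera to tool coordinates, whose origin is the TCP and whose axes are the tool frame's). Camera axes: x right, y down, z forward; pixel columns grow to the right and rows downward; lengths in m; the calibration is good to about 2 mm. A picture is of the moment at which its call begins: read the wrist's pose just before it. camera_params takes no time and is no camera call.
- close_job(): hands the job in, once; it reports no verdict.
The state is a dict: "time_s": time; "joint_positions": joint angles; "qd": joint speeds; "tau": joint torques, N m; "position": TCP position; "orientation": TCP orientation; "wrist_force": force on the tool from outside, world axes, zero at the start; "ft_torque": the same for the moment, N m; "gripper_width": finger opening in m.
Only numpy, scipy, OpenCV 4.12 (cv2) and the standard library are available. Lean on these libraries where they do the work, as an engineer would, in place of code of your own. Each camera call takes 0.05 s, during which the arm holds its last target.

## Working session

There is one attempt and no reset: what is moved stays moved. The work goes in short steps, Python scripts to look and compute and a tool call to move; the robot and the scene stay as the last step left them, time stands still between calls to the robot, and variables do not carry over. Pictures are saved under pics/ and viewed, and the job is handed in when it is done.

Besides the shell and the picture viewer there is one more tool, called after "Request:" by a JSON object that holds its "method" and its "body", one argument or row to a line. move_arm: Moves the arm, as the interface text tells. Its arguments: {"type":"object","properties":{"rows":{"type":"array","items":{"type":"number"}}},"required":["rows"]}

```bash
mkdir -p pics
cat > h.py <<'E'
from rig import *
import numpy as np, cv2
from scipy.spatial.transform import Rotation as Rn
def save(n,im): cv2.imwrite('pics/'+n,cv2.cvtColor(im,cv2.COLOR_RGB2BGR))
def world(name,d,s=None):
    p=camera_params(name)
    v,u=np.mgrid[0:400,0:640]
    P=np.stack([(u-p['cx'])/p['fx']*d,(v-p['cy'])/p['fy']*d,d],-1)
    if name=='wrist':
        T=np.array(p['T_tool_cam']); P=P@T[:3,:3].T+T[:3,3]
        R=Rn.from_euler('xyz',s['orientation']).as_matrix()
        return P@R.T+np.array(s['position'])
    R=cv2.Rodrigues(np.array(p['rvec'],float))[0]
    return (P-np.array(p['tvec']).ravel())@R
E
python3 - <<'E'
from h import *
s=sense();print(s)
for n in['scene','top']:
    im,d=grab_frame(n);save(n+'0.png',im);np.save(n+'0.npy',world(n,d));np.save(n+'0v.npy',d)
print(Rn.from_euler('xyz',s['orientation']).as_matrix().round(2))
E
```

```text
{'time_s': 0.0, 'joint_positions': array([ 1.18000616e+00,  8.74224049e-02,  1.75148661e-01,  1.65978300e+00,
       -2.32230260e-05,  1.57080505e+00]), 'qd': array([ 0.0005677 , -0.00180868,  0.00063142,  0.00082019, -0.0012655 ,
       -0.00012051]), 'tau': array([-2.67213136e-04, -5.20381594e+01,  4.64805651e+01,  1.62712787e-02,
        2.34259852e-05,  2.14556428e-05]), 'position': array([0.20942799, 0.50832903, 0.23061122]), 'orientation': array([-3.12316116,  1.5695357 , -1.94316371]), 'wrist_force': array([-0.34121583,  0.07098962,  0.30654361]), 'ft_torque': array([ 0.01163091, -0.02815842,  0.00277397]), 'gripper_width': 0.08548561347854228}
[[-0.   -0.92  0.38]
 [-0.    0.38  0.92]
 [-1.   -0.   -0.  ]]
```

View pics/scene0.png

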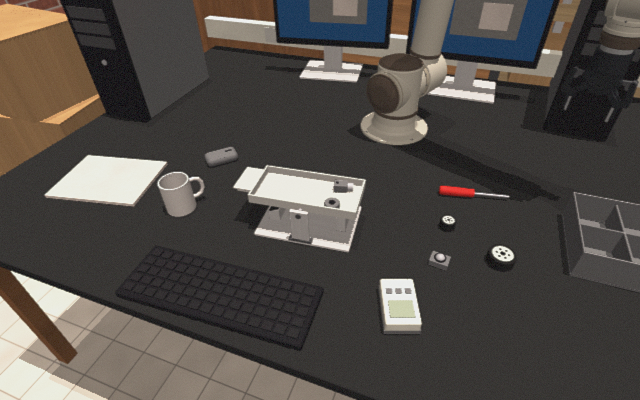

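View pics/top0.png

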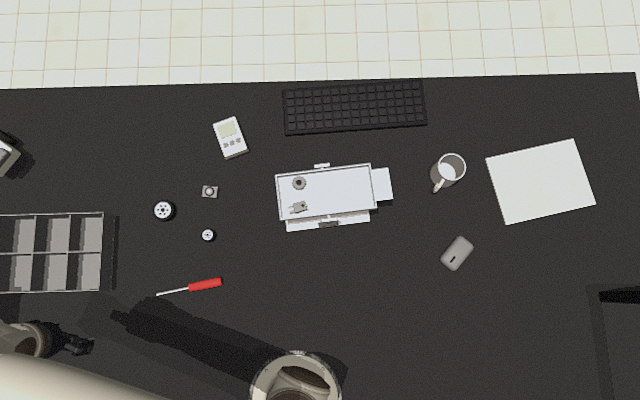

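In the top view the wheel is at (208,235). The tray spans about (276..375,165..222) with its lip at (382,184), the gear is at (299,183) and the motor at (298,207).

Run:
```python
from h import *
W=np.load('top0.npy');im=cv2.imread('pics/top0.png')
v,u=np.mgrid[0:400,0:640]
def reg(a,b,c,d,z0,z1):
    m=(u>=a)&(u<b)&(v>=c)&(v<d)&(W[...,2]>z0)&(W[...,2]<z1);return W[m]
w=reg(195,222,222,248,.012,.04)
print('wheel',len(w),w.mean(0),w.min(0),w.max(0))
for px in [(208,235),(299,183),(298,207),(382,184),(340,190),(320,165),(325,224),(372,170),(220,215)]: print(px,W[px[1],px[0]].round(4))
l=reg(374,400,160,210,.1,.14)
print('lip',len(l),l.mean(0),l.min(0),l.max(0))
t=reg(270,400,155,225,.085,.14)
r=cv2.minAreaRect((t[:,:2]*1000).astype(np.float32));print(r,cv2.boxPoints(r).round(1).tolist())
f=reg(315,365,175,208,.08,.12);print('floor',len(f),np.median(f,0))
print(np.histogram(t[:,2],12))
c=im[130:250,180:410];cv2.imwrite('pics/z.png',cv2.resize(c,None,fx=3.4,fy=3.4,interpolation=cv2.INTER_CUBIC))
```

```text
wheel 152 [0.46160133 0.23941925 0.02379695] [0.44391751 0.22055285 0.01278123] [0.47974    0.26063409 0.03089589]
(208, 235) [0.4618 0.2405 0.0217]
(299, 183) [ 0.59   -0.0315  0.1136]
(298, 207) [ 0.5205 -0.0277  0.124 ]
(382, 184) [ 0.5801 -0.262   0.1173]
(340, 190) [ 0.5708 -0.1461  0.0952]
(320, 165) [ 0.6428 -0.0917  0.1032]
(325, 224) [ 0.4812 -0.1021  0.0511]
(372, 170) [ 0.6208 -0.2362  0.1175]
(220, 215) [0.5231 0.2099 0.0023]
lip 565 [ 0.57566618 -0.26123097  0.11856642] [ 0.51333828 -0.29047599  0.10202478] [ 0.6260588  -0.23612837  0.1254626 ]
((566.5722045898438, -129.0364990234375), (172.0093994140625, 316.49896240234375), 5.721747398376465) [[465.20001220703125, 19.899999618530273], [496.79998779296875, -295.1000061035156], [667.9000244140625, -277.8999938964844], [636.4000244140625, 37.0]]
floor 1640 [ 0.56720581 -0.14451209  0.09822645]
(array([   8,   67,  751, 1735,  964,  242,  119,  186,  375,  583,  162,
         13]), array([0.08556793, 0.08912745, 0.09268698, 0.0962465 , 0.09980602,
       0.10336555, 0.10692507, 0.11048459, 0.11404412, 0.11760364,
       0.12116317, 0.12472269, 0.12828221]))
```

View pics/z.png

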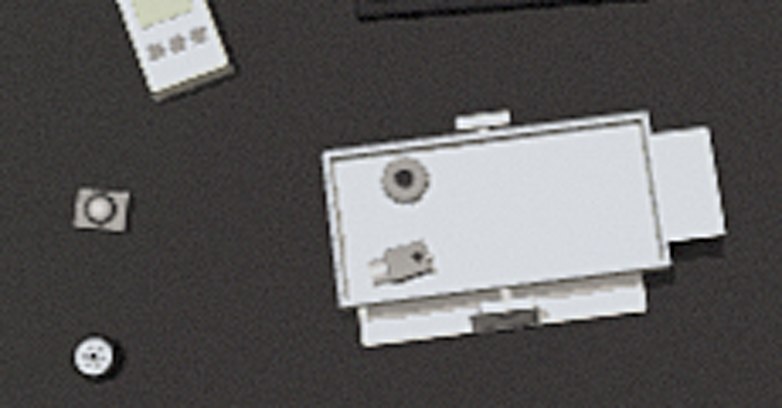

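```bash
cat >> h.py <<'E'
def onplane(u,v,z,name='top'):
    p=camera_params(name);R=cv2.Rodrigues(np.array(p['rvec'],float))[0];t=np.array(p['tvec']).ravel()
    c=-R.T@t; d=R.T@np.array([(u-p['cx'])/p['fx'],(v-p['cy'])/p['fy'],1]);return c+d*(z-c[2])/d[2]
E
python3 - <<'E'
from h import *
C=[onplane(180+a/3.4,130+b/3.4,.119) for a,b in [(322,152),(648,113),(668,268),(340,307),(710,127),(726,234)]]
C=np.array(C);print(C.round(4))
print('ctr',C[:4].mean(0))
# fit rigid: model outer rim half 64,134; lip end corners y=-182,x +-45
M=np.array([[64,134],[64,-134],[-64,-134],[-64,134],[45,-182],[-45,-182]])/1000.
mm=M.mean(0);cc=C[:,:2].mean(0);H=(M-mm).T@(C[:,:2]-cc);th=np.arctan2(H[0,1]-H[1,0],H[0,0]+H[1,1])
R=np.array([[np.cos(th),-np.sin(th)],[np.sin(th),np.cos(th)]]);t=cc-R@mm
print(th,t,'res',((M@R.T+t)-C[:,:2]).round(4).tolist())
print('lip',R@[0,-.162]+t)
print('wheelc',onplane(180+95/3.4,130+356/3.4,.026))
for n,a,b,z in[('gear',405,180,.113),('motor',402,263,.118)]:
    q=onplane(180+a/3.4,130+b/3.4,z);print(n,q,R.T@(q[:2]-t))
print(camera_params('wrist'))
E
```

```text
[[ 0.6142  0.0355  0.119 ]
 [ 0.64   -0.233   0.119 ]
 [ 0.5105 -0.2428  0.119 ]
 [ 0.4858  0.0224  0.119 ]
 [ 0.6267 -0.2833  0.119 ]
 [ 0.5371 -0.2912  0.119 ]]
ctr [ 0.56260908 -0.10448437  0.119     ]
0.09694531342973901 [ 0.56317669 -0.10503034] res [[-0.0003, -0.0009], [-0.0001, 0.0008], [0.002, -0.0018], [0.0007, -0.0003], [-0.0012, 0.0015], [-0.0011, 0.0007]]
lip [ 0.57885724 -0.26626967]
wheelc [0.46218099 0.2397515  0.026     ]
gear [ 0.59025753 -0.0318472   0.113     ] [0.03403733 0.07021826]
motor [ 0.5204679  -0.02813635  0.118     ] [-0.03506541  0.08066688]
{'fx': 356.1839164734859, 'fy': 356.1839164734859, 'cx': 317.1416175301767, 'cy': 194.62320760007333, 'T_tool_cam': array([[-9.16212891e-04, -2.61215124e-01,  9.65280177e-01,
        -1.41990089e-01],
       [-7.78153712e-04, -9.65280103e-01, -2.61215843e-01,
         6.57685700e-02],
       [ 9.99999278e-01, -9.90465675e-04,  6.81136556e-04,
         4.18203296e-04],
       [ 0.00000000e+00,  0.00000000e+00,  0.00000000e+00,
         1.00000000e+00]])}
```

```bash
cat >> h.py <<'E'
def to(x,y,z):
    s=sense();R=Rn.from_euler('xyz',s['orientation']).as_matrix()
    print('pos',s['position'].round(4),'units',(R.T@(np.array([x,y,z])-s['position'])/.04).round(3),'t',s['time_s'],'j',s['joint_positions'].round(2),'F',s['wrist_force'].round(2),'w',round(s['gripper_width'],4))
    print(R.round(3).tolist())
E
python3 -c "
from h import *
to(.462,.2397,.12)"
```

```text
pos [0.2094 0.5083 0.2306] units [ 2.771 -8.396 -3.801] t 0.1 j [ 1.18  0.09  0.18  1.66 -0.    1.57] F [-0.04  0.18  0.01] w 0.0852
[[-0.0, -0.925, 0.381], [-0.001, 0.381, 0.925], [-1.0, -0.0, -0.001]]
```

Request:
{"method": "move_arm", "body": {
  "rows": [1,0,-8.4,-3.8,0,1,0.5,-8.4,-3.8,0,1,1,-8.4,-3.8,0,1,1.5,-8.4,-3.8,0,1,2,-8.4,-3.8,0,1,2.4,-8.4,-3.8,0,1,2.8,-8.4,-3.8,0,1,2.8,-8.4,-3.8,0,1,2.8,-8.4,-3.8,0,1,2.8,-8.4,-3.8,0]
}}

```text
time_s: 1.1
position: [0.4621, 0.2392, 0.1186]
orientation: [2.321, 1.569, -2.784]
wrist_force: [-0.3, -0.0, -0.6]
gripper_width: 0.0856
```

```bash
python3 -c "
from h import *
to(.462,.2397,.001)
s=sense();im,d=grab_frame('wrist');save('w1.png',im);np.save('w1.npy',world('wrist',d,s))"
```

```text
pos [0.4621 0.2392 0.1186] units [2.939 0.003 0.014] t 1.1 j [ 0.48  0.01 -0.13  1.44  0.    0.87] F [-0.29 -0.02 -0.56] w 0.0856
[[-0.002, -0.924, 0.383], [-0.001, 0.383, 0.924], [-1.0, 0.001, -0.001]]
```

View pics/w1.png

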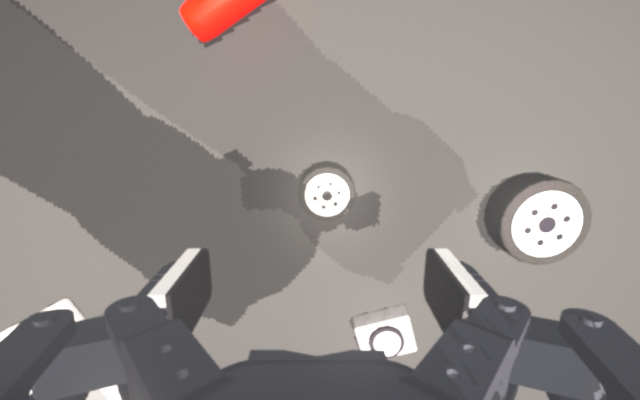

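The wrist view shows the wheel hub at (327,194), between the open fingers.

```bash
python3 -c "
from h import *
P=np.load('w1.npy');print(P[194,327],P[194,317:338].mean(0))
s=sense();p=camera_params('wrist');T=np.array(p['T_tool_cam']);R=Rn.from_euler('xyz',s['orientation']).as_matrix()
for uv in[(327,194),(387,342),(547,224)]:
  d=R@T[:3,:3]@np.array([(uv[0]-p['cx'])/p['fx'],(uv[1]-p['cy'])/p['fy'],1]);c=R@T[:3,3]+s['position'];print(c+d*(.026-c[2])/d[2])"
```

```text
[0.46235204 0.24690864 0.02551295] [0.46222509 0.24694743 0.02600732]
[0.46259394 0.24783477 0.026     ]
[0.58983851 0.24621648 0.026     ]
[0.54174384 0.38215442 0.026     ]
```

```bash
python3 -c "
from h import *
im=cv2.imread('pics/scene0.png');cv2.imwrite('pics/zs.png',cv2.resize(im[155:285,220:530],None,fx=2.5,fy=2.5,interpolation=cv2.INTER_CUBIC))
t=cv2.imread('pics/top0.png');cv2.imwrite('pics/zt.png',cv2.resize(t[180:250,140:230],None,fx=8,fy=8,interpolation=cv2.INTER_CUBIC))
"
```

```text
(no output)
```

View pics/zs.png

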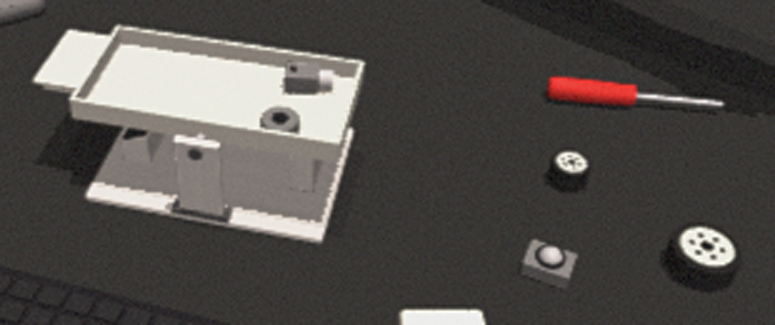

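View pics/zt.png

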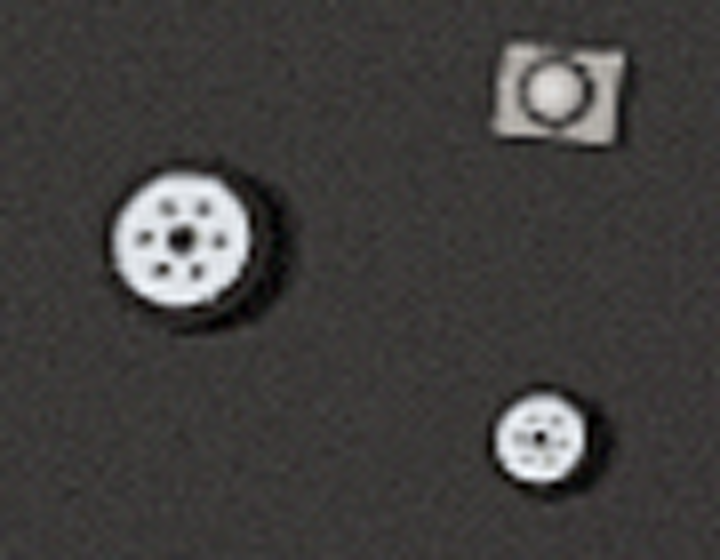

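```bash
python3 -c "
from h import *
q=lambda a,b:(220+(a+.5)/2.5-.5,155+(b+.5)/2.5-.5)
g=lambda a,b:(140+(a+.5)/8-.5,180+(b+.5)/8-.5)
print('scene wheel',onplane(*q(571,162),.026,'scene'),'big',onplane(*q(707,245),.028,'scene'))
print('scene lip corners',onplane(*q(70,31),.119,'scene'),onplane(*q(36,82),.119,'scene'))
print('scene rim',[onplane(*q(*c),.119,'scene').round(4) for c in[(120,27),(364,63),(345,142),(72,96)]])
print('top wheel',onplane(*g(540,438),.026),'big',onplane(*g(182,239),.028))
p=camera_params('top');print(p);print(camera_params('scene'))
"
```

```text
scene wheel [0.46124039 0.24680365 0.026     ] big [0.53648563 0.38000245 0.028     ]
scene lip corners [ 0.53813474 -0.2815318   0.119     ] [ 0.62663237 -0.27120423  0.119     ]
scene rim [array([ 0.5139, -0.2343,  0.119 ]), array([0.4886, 0.0284, 0.119 ]), array([0.6094, 0.0444, 0.119 ]), array([ 0.6342, -0.2264,  0.119 ])]
top wheel [0.46340145 0.24233515 0.026     ] big [0.54019454 0.37488379 0.028     ]
{'fx': 468.4618564051167, 'fy': 468.4618564051167, 'cx': 313.099481322471, 'cy': 197.2412262051242, 'rvec': array([ 2.09403991, -2.15033564,  0.20061664]), 'tvec': array([-0.05502031,  0.56172849,  1.30661594])}
{'fx': 392.7594481770709, 'fy': 392.7594481770709, 'cx': 322.3512306940062, 'cy': 198.5004241578462, 'rvec': array([ 1.42677835,  2.04252832, -0.96145271]), 'tvec': array([ 0.25586176, -0.26013408,  1.42659538])}
```

Request:
{"method": "move_arm", "body": {
  "rows": [1,0,0.08,0.18,0,1,1,0.08,0.18,0,1,2,0.08,0.18,0,1,2.5,0.08,0.18,0,1,2.9,0.08,0.18,0,1,2.9,0.08,0.18,0,0,2.9,0.08,0.18,0,0,2.9,0.08,0.18,0,0,2.9,0.08,0.18,0,0,2.9,0.08,0.18,0]
}}

```text
time_s: 2.15
position: [0.4628, 0.2485, 0.0048]
orientation: [-0.57, 1.568, 0.61]
wrist_force: [-0.8, 0.6, 5.6]
gripper_width: 0.0381
```

Request:
{"method": "move_arm", "body": {
  "rows": [0,0,0,0,0,0,0,0,0,0,0,0,0,0,0,0,0,0,0,0]
}}

```text
time_s: 2.55
position: [0.4628, 0.2485, 0.0048]
orientation: [-0.493, 1.568, 0.687]
wrist_force: [-2.3, 0.9, 6.2]
gripper_width: 0.0383
```

Request:
{"method": "move_arm", "body": {
  "rows": [0,-1,0,0,0,0,-2,0,0,0,0,-3,0,0,0,0,-4,0,0,0,0,-5,0,0,0,0,-5,0,0,0]
}}

```text
time_s: 3.15
position: [0.4637, 0.2487, 0.2096]
orientation: [-0.683, 1.562, 0.497]
wrist_force: [0.2, -0.2, -1.8]
gripper_width: 0.038
```

```bash
python3 -c "
from h import *
to(.562,-.12,.203)
s=sense();im,d=grab_frame('wrist');save('w2.png',im)"
```

```text
pos [0.4637 0.2487 0.2096] units [ 0.145 -5.784 -7.586] t 3.15 j [0.49 0.01 0.06 1.61 0.   0.88] F [ 0.19 -0.21 -1.77] w 0.038
[[0.008, -0.924, 0.381], [0.004, 0.381, 0.925], [-1.0, -0.006, 0.007]]
```

View pics/w2.png

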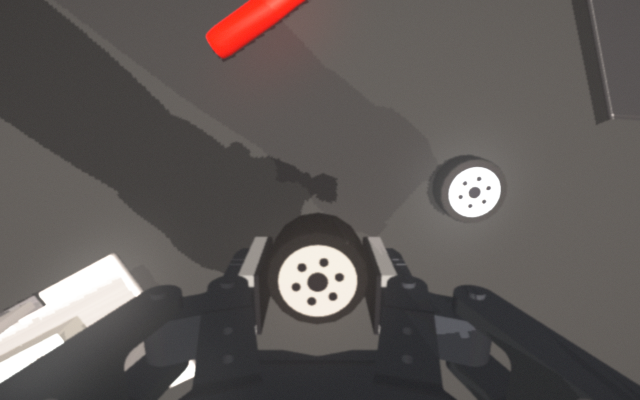

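The wheel is held flat and level, its hub at (318,282) between the pads. I'll carry it over the tray at a height of 0.2 m.

Request:
{"method": "move_arm", "body": {
  "rows": [0,0,-1,-1.3,0,0,0,-2,-2.6,0,0,0,-2.9,-3.8,0,0,0,-3.8,-5,0,0,0,-4.7,-6.2,0,0,0,-5.4,-7.1,0,0,0,-5.8,-7.6,0,0,0,-5.8,-7.6,0,0,0,-5.8,-7.6,0,0,0,-5.8,-7.6,0]
}}

```text
time_s: 4.2
position: [0.5603, -0.1221, 0.202]
orientation: [1.634, 1.569, 2.813]
wrist_force: [0.1, -0.1, -0.2]
gripper_width: 0.0383
```

```bash
python3 -c "
from h import *
to(.562,-.12,.105)
s=sense();im,d=grab_frame('wrist');save('w3.png',im);np.save('w3.npy',world('wrist',d,s))"
```

```text
pos [ 0.5603 -0.1221  0.202 ] units [ 2.424 -0.024  0.066] t 4.2 j [-0.21  0.14  0.17  1.61  0.    0.18] F [ 0.14 -0.06 -0.16] w 0.0383
[[-0.002, -0.924, 0.383], [0.001, 0.383, 0.924], [-1.0, 0.002, -0.0]]
```

View pics/w3.png

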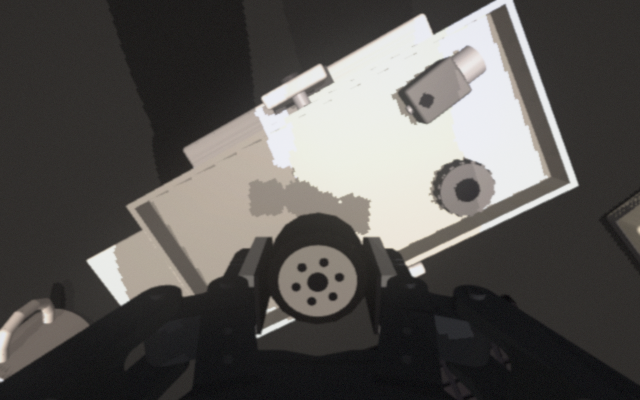

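```bash
cat >> h.py <<'E'
def wplane(u,v,z,s):
    p=camera_params('wrist');T=np.array(p['T_tool_cam']);R=Rn.from_euler('xyz',s['orientation']).as_matrix()
    d=R@T[:3,:3]@np.array([(u-p['cx'])/p['fx'],(v-p['cy'])/p['fy'],1]);c=R@T[:3,3]+s['position'];return c+d*(z-c[2])/d[2]
def fit(M,C):
    M=np.array(M)/1000;C=np.array(C)[:,:2];mm=M.mean(0);cc=C.mean(0);H=(M-mm).T@(C-cc);th=np.arctan2(H[0,1]-H[1,0],H[0,0]+H[1,1])
    R=np.array([[np.cos(th),-np.sin(th)],[np.sin(th),np.cos(th)]]);t=cc-R@mm
    print('th',th,'t',t,'res',(M@R.T+t-C).round(4).tolist(),'lip',R@[0,-.162]+t);return R,t
E
python3 -c "
from h import *
s=sense()
R,t=fit([[-64,134],[64,134],[-64,-134],[-45,-182]],[wplane(u,v,.119,s) for u,v in[(508,0),(577,183),(128,207),(87,262)]])
for n,u,v,z in[('gear',463,190,.113),('motor',432,96,.121)]:print(n,R.T@(wplane(u,v,z,s)[:2]-t))
print('wheel now',R.T@(s['position'][:2]-t))
"
```

```text
th 0.10284378994196497 t [ 0.56596867 -0.09914896] res [[-0.0027, 0.0016], [0.0025, 0.0005], [0.0, -0.0013], [0.0001, -0.0008]] lip [ 0.58260001 -0.26029299]
gear [0.03313793 0.0682496 ]
motor [-0.03376846  0.07210159]
wheel now [-0.00788436 -0.02144858]
```

Request:
{"method": "move_arm", "body": {
  "rows": [0,0.6,-0.14,0.06,0,0,1.2,-0.14,0.06,0,0,1.8,-0.14,0.06,0,0,2.1,-0.14,0.06,0,0,2.3,-0.14,0.06,0,0,2.38,-0.14,0.06,0,0,2.38,-0.14,0.06,0]
}}

```text
time_s: 4.95
position: [0.567, -0.1213, 0.1086]
orientation: [-1.367, 1.57, -0.187]
wrist_force: [-0.0, -0.0, 0.3]
gripper_width: 0.0381
```

```bash
python3 -c "
from h import *
to(.565,-.12,.105)
im,d=grab_frame('scene');cv2.imwrite('pics/s3.png',cv2.resize(im[140:260,220:400,::-1],None,fx=4,fy=4))"
```

```text
pos [ 0.567  -0.1213  0.1086] units [0.089 0.059 0.01 ] t 4.95 j [-0.21  0.15  0.    1.43  0.    0.18] F [-0.05 -0.03  0.31] w 0.0381
[[0.001, -0.925, 0.381], [-0.0, 0.381, 0.925], [-1.0, -0.001, 0.0]]
```

View pics/s3.png

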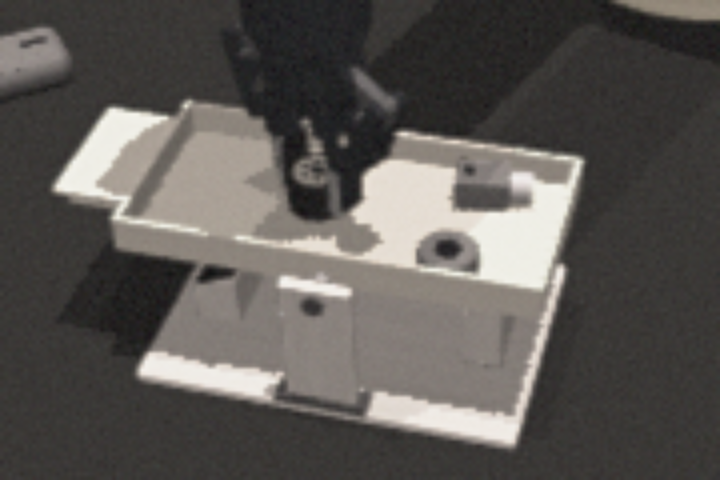

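The wheel hovers just above the tray floor near the centre (about (320,190) in the crop), clear of the motor and gear.

Request:
{"method": "move_arm", "body": {
  "rows": [0,0.03,0,0,0,0,0.06,0,0,0,0,0.06,0,0,0]
}}

```text
time_s: 5.3
position: [0.5669, -0.1216, 0.1059]
orientation: [-1.352, 1.571, -0.172]
wrist_force: [-0.1, 0.2, -1.4]
gripper_width: 0.0377
```

Request:
{"method": "move_arm", "body": {
  "rows": [0,0.03,0,0,0,0,0.05,0,0,0,0,0.05,0,0,0]
}}

```text
time_s: 5.6
position: [0.5669, -0.1215, 0.1039]
orientation: [-1.454, 1.57, -0.274]
wrist_force: [-0.4, -0.5, 1.6]
gripper_width: 0.0377
```

Request:
{"method": "move_arm", "body": {
  "rows": [0,0.03,0,0,0,0,0.03,0,0,0]
}}

```text
time_s: 5.8
position: [0.5672, -0.1216, 0.1038]
orientation: [-1.391, 1.569, -0.211]
wrist_force: [-2.2, -0.6, 7.9]
gripper_width: 0.038
```

Request:
{"method": "move_arm", "body": {
  "rows": [0.6,0,0,0,0,0.6,0,0,0,0,0.6,0,0,0,0,0.6,0,0,0,0,0.6,-0.5,0,0,0,0.6,-1,0,0,0,0.6,-1.8,0,0,0,0.6,-2.5,0,0,0,0.6,-2.5,0,0,0]
}}

```text
time_s: 6.7
position: [0.5681, -0.1218, 0.2067]
orientation: [-1.391, 1.565, -0.21]
wrist_force: [0.4, 0.1, 1.1]
gripper_width: 0.0513
```

```bash
python3 -c "
from h import *
to(.581,-.26,.2)
im,d=grab_frame('wrist');save('w4.png',im)"
```

```text
pos [ 0.5681 -0.1218  0.2067] units [ 0.173 -1.613 -3.074] t 6.7 j [-0.21  0.15  0.2   1.61  0.    0.18] F [0.43 0.1  1.12] w 0.0513
[[0.006, -0.925, 0.381], [-0.001, 0.381, 0.925], [-1.0, -0.006, 0.001]]
```

View pics/w4.png

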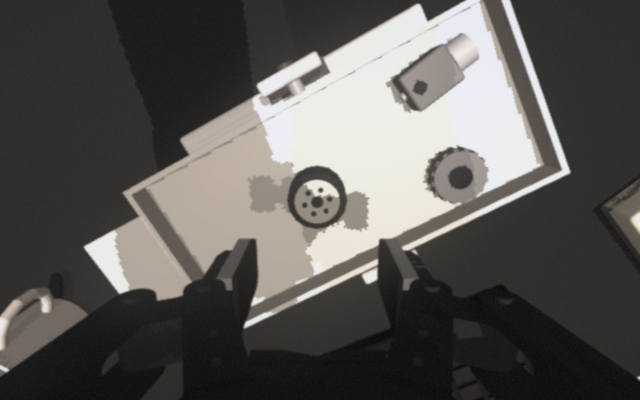

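The wheel lies flat at (317,200), released in the middle of the tray, with the motor at (430,85) and the gear at (460,175). Next: shut the fingers and move above the lip.

Request:
{"method": "move_arm", "body": {
  "rows": [0,0,-0.6,-1,0,0,0,-1.1,-2,0,0,0,-1.59,-3.03,0,0,0,-1.59,-3.03,0,0,0.6,-1.59,-3.03,0,0,1.2,-1.59,-3.03,0,0,1.6,-1.59,-3.03,0,0,1.6,-1.59,-3.03,0,0,1.6,-1.59,-3.03,0]
}}

```text
time_s: 7.65
position: [0.5792, -0.2574, 0.1382]
orientation: [1.49, 1.57, 2.67]
wrist_force: [-1.1, -0.0, -0.3]
gripper_width: 0.0001
```

```bash
python3 -c "
from h import *
to(.581,-.258,.119)
im,d=grab_frame('scene');cv2.imwrite('pics/s5.png',cv2.resize(im[120:260,210:400,::-1],None,fx=4,fy=4))"
```

```text
pos [ 0.5792 -0.2574  0.1382] units [ 0.479 -0.048  0.002] t 7.65 j [-0.42  0.28  0.21  1.51  0.   -0.03] F [-1.06 -0.   -0.34] w 0.0001
[[-0.001, -0.925, 0.381], [0.001, 0.381, 0.925], [-1.0, 0.001, 0.0]]
```

View pics/s5.png

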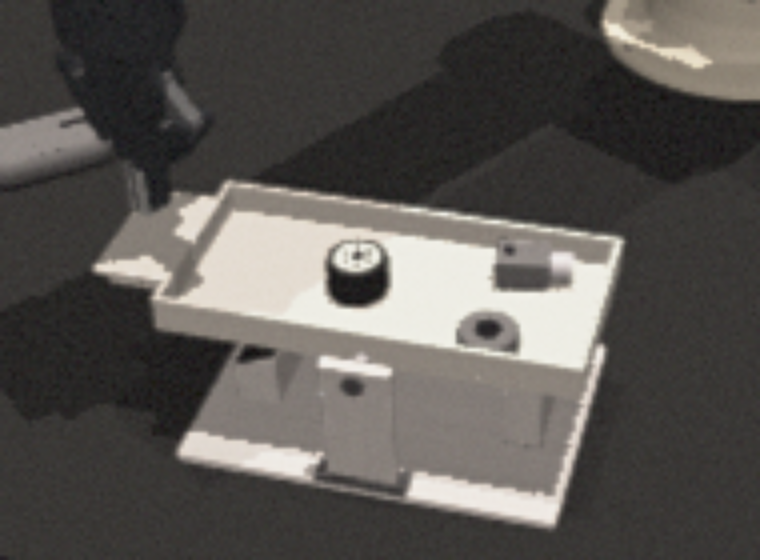

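The closed fingertips are above the lip, at about (150,200). I'll press down slowly.

Request:
{"method": "move_arm", "body": {
  "rows": [0,0.2,0,0,0,0,0.4,0,0,0,0,0.5,0,0,0,0,0.55,0,0,0,0,0.6,0,0,0,0,0.65,0,0,0,0,0.7,0,0,0]
}}

```text
time_s: 8.4
position: [0.5796, -0.2581, 0.1108]
orientation: [-1.966, 1.57, -0.786]
wrist_force: [0.5, -2.8, 3.2]
gripper_width: -0.0002
```

Request:
{"method": "move_arm", "body": {
  "rows": [0,0.06,0,0,0,0,0.12,0,0,0,0,0.18,0,0,0,0,0.24,0,0,0,0,0.3,0,0,0,0,0.36,0,0,0,0,0.42,0,0,0,0,0.48,0,0,0,0,0.54,0,0,0,0,0.6,0,0,0]
}}

```text
time_s: 9.4
position: [0.5796, -0.2578, 0.0864]
orientation: [-0.888, 1.571, 0.292]
wrist_force: [0.8, -4.1, 4.5]
gripper_width: 0.0004
```

Request:
{"method": "move_arm", "body": {
  "rows": [0,0.06,0,0,0,0,0.12,0,0,0,0,0.18,0,0,0,0,0.24,0,0,0,0,0.3,0,0,0,0,0.36,0,0,0,0,0.42,0,0,0,0,0.48,0,0,0,0,0.48,0,0,0]
}}

```text
time_s: 10.3
position: [0.5794, -0.2565, 0.0669]
orientation: [0.581, 1.568, 1.762]
wrist_force: [0.5, 1.6, 7.5]
gripper_width: -0.0
```

Request:
{"method": "move_arm", "body": {
  "rows": [0,0.04,0,0,0,0,0.08,0,0,0,0,0.12,0,0,0,0,0.12,0,0,0]
}}

```text
time_s: 10.7
position: [0.5793, -0.2565, 0.0622]
orientation: [0.57, 1.568, 1.751]
wrist_force: [-0.3, 1.7, 6.8]
gripper_width: 0.0002
```

Request:
{"method": "move_arm", "body": {
  "rows": [0,0.04,0,0,0,0,0.08,0,0,0,0,0.08,0,0,0]
}}

```text
time_s: 11.0
position: [0.5793, -0.2566, 0.0589]
orientation: [0.637, 1.568, 1.818]
wrist_force: [0.1, 1.1, 4.9]
gripper_width: -0.0001
```

Request:
{"method": "move_arm", "body": {
  "rows": [0,0.03,0,0,0,0,0.06,0,0,0,0,0.06,0,0,0]
}}

```text
time_s: 11.3
position: [0.5794, -0.2566, 0.0566]
orientation: [0.569, 1.569, 1.749]
wrist_force: [1.3, 2.2, 6.0]
gripper_width: -0.0003
```

Request:
{"method": "move_arm", "body": {
  "rows": [0,0.02,0,0,0,0,0.04,0,0,0,0,0.04,0,0,0]
}}

```text
time_s: 11.6
position: [0.5794, -0.2566, 0.0551]
orientation: [0.558, 1.569, 1.739]
wrist_force: [0.5, 0.9, 6.5]
gripper_width: 0.0
```

Request:
{"method": "move_arm", "body": {
  "rows": [0,0.02,0,0,0,0,0.03,0,0,0,0,0.03,0,0,0]
}}

```text
time_s: 11.9
position: [0.5794, -0.2566, 0.054]
orientation: [0.525, 1.569, 1.706]
wrist_force: [1.2, 1.5, 6.5]
gripper_width: 0.0002
```

Request:
{"method": "move_arm", "body": {
  "rows": [0,0.02,0,0,0,0,0.03,0,0,0,0,0.03,0,0,0]
}}

```text
time_s: 12.2
position: [0.5794, -0.2566, 0.0528]
orientation: [0.52, 1.569, 1.7]
wrist_force: [0.2, 2.0, 6.6]
gripper_width: 0.0
```

Request:
{"method": "move_arm", "body": {
  "rows": [0,0.02,0,0,0,0,0.02,0,0,0]
}}

```text
time_s: 12.4
position: [0.5794, -0.2566, 0.052]
orientation: [0.534, 1.569, 1.715]
wrist_force: [0.4, 0.6, 6.8]
gripper_width: -0.0001
```

```bash
python3 -c "
from h import *
to(.581,-.258,.05)
im,d=grab_frame('scene');cv2.imwrite('pics/s6.png',cv2.resize(im[120:260,210:400,::-1],None,fx=4,fy=4))
im,d=grab_frame('top');W=world('top',d);cv2.imwrite('pics/t6.png',cv2.resize(im[140:250,240:420,::-1],None,fx=4,fy=4));np.save('t6.npy',W)
m=np.zeros((400,640),bool);m[172:205,290:350]=1;m&=(W[...,2]>.05)
P=W[m];c=[*np.linalg.lstsq(np.c_[P[:,:2],np.ones(len(P))],P[:,2],rcond=None)[0]];print(c,np.arctan(np.hypot(c[0],c[1])))
"
```

```text
pos [ 0.5794 -0.2566  0.052 ] units [ 0.049 -0.051 -0.017] t 12.4 j [-0.42  0.29  0.06  1.35  0.   -0.03] F [0.41 0.57 6.79] w -0.0001
[[-0.0, -0.925, 0.38], [0.002, 0.38, 0.925], [-1.0, 0.001, 0.002]]
[np.float64(-1.4645388277907938), np.float64(0.38231776456149114), np.float64(0.9869969802106183)] 0.9869578220902975
```

View pics/s6.png

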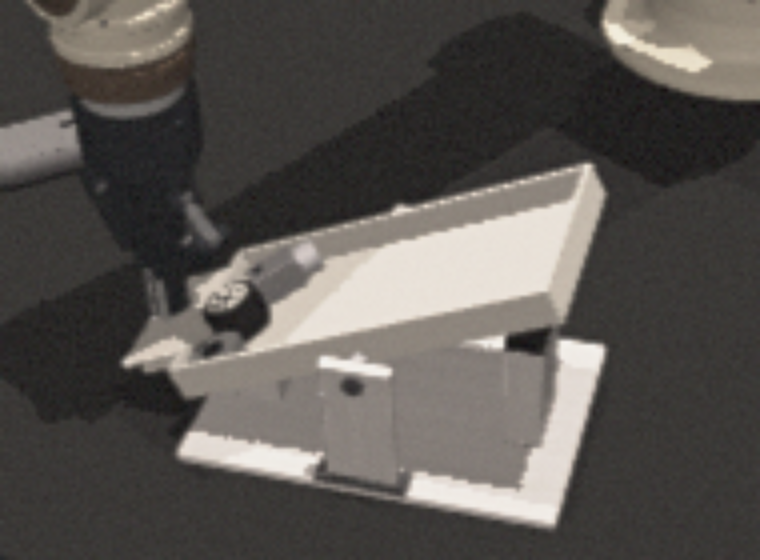

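View pics/t6.png

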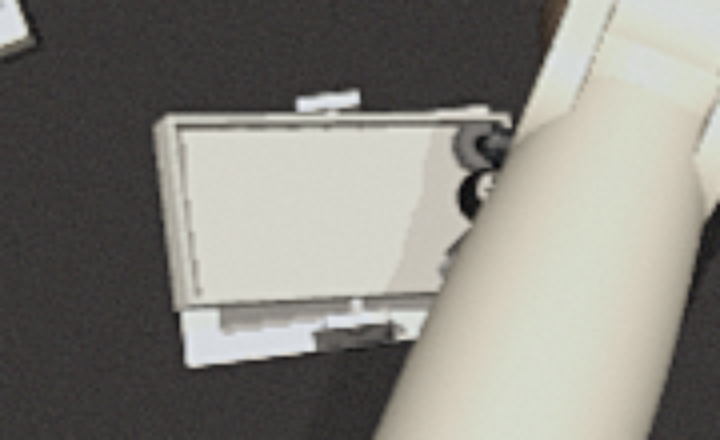

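All three parts have reached the lip end. In the scene crop the motor is at (290,265), the wheel at (235,300) and the gear at (215,345). The force doesn't show the stop yet, so I'll measure the tilt.

```bash
cat >> h.py <<'E'
def tilt(W,a=292,b=332,c=180,d=208):
    P=W[c:d,a:b].reshape(-1,3);P=P[(P[:,2]>.06)&(P[:,2]<.25)]
    for _ in range(3):
        k=np.linalg.lstsq(np.c_[P[:,:2],np.ones(len(P))],P[:,2],rcond=None)[0]
        r=P[:,2]-np.c_[P[:,:2],np.ones(len(P))]@k;P=P[abs(r)<2.5*r.std()]
    print('tilt',k,np.arctan(np.hypot(k[0],k[1])),r.std(),len(P))
E
python3 -c "
from h import *
tilt(np.load('t6.npy'));tilt(np.load('top0.npy'),310,365,178,205)"
```

```text
tilt [-0.05451916  0.45727499  0.17730988] 0.4315625404817098 0.0024731122629343878 1097
tilt [-0.00413566 -0.00358474  0.10009515] 0.005472974693747938 0.0025155872371780356 1449
```

Request:
{"method": "move_arm", "body": {
  "rows": [0,0.02,0,0,0,0,0.02,0,0,0]
}}

```text
time_s: 12.7
position: [0.5794, -0.2566, 0.0511]
orientation: [0.548, 1.569, 1.729]
wrist_force: [0.5, 1.1, 8.1]
gripper_width: 0.0003
```

Request:
{"method": "move_arm", "body": {
  "rows": [0,0.02,0,0,0,0,0.02,0,0,0]
}}

```text
time_s: 12.9
position: [0.5794, -0.2566, 0.0504]
orientation: [0.504, 1.569, 1.685]
wrist_force: [0.3, 1.0, 6.5]
gripper_width: 0.0
```

Request:
{"method": "move_arm", "body": {
  "rows": [0,0.02,0,0,0,0,0.02,0,0,0]
}}

```text
time_s: 13.1
position: [0.5794, -0.2567, 0.0496]
orientation: [0.502, 1.569, 1.683]
wrist_force: [0.3, 0.9, 7.2]
gripper_width: -0.0001
```

Request:
{"method": "move_arm", "body": {
  "rows": [0,0.02,0,0,0,0,0.02,0,0,0]
}}

```text
time_s: 13.3
position: [0.5795, -0.2567, 0.0491]
orientation: [0.326, 1.569, 1.507]
wrist_force: [-0.0, 1.7, 8.5]
gripper_width: 0.0001
```

Request:
{"method": "move_arm", "body": {
  "rows": [0,0.02,0,0,0,0,0.02,0,0,0]
}}

```text
time_s: 13.5
position: [0.5796, -0.2567, 0.0488]
orientation: [0.106, 1.569, 1.287]
wrist_force: [-1.5, 1.6, 11.5]
gripper_width: 0.0002
```

Request:
{"method": "move_arm", "body": {
  "rows": [0,0.01,0,0,0,0,0.01,0,0,0,0,0.01,0,0,0,0,0.01,0,0,0,0,0.01,0,0,0,0,0.01,0,0,0,0,0.01,0,0,0,0,0.01,0,0,0]
}}

```text
time_s: 14.3
position: [0.5796, -0.2566, 0.0487]
orientation: [0.031, 1.569, 1.212]
wrist_force: [-1.4, 2.2, 13.1]
gripper_width: 0.0002
```

```bash
python3 -c "
from h import *
to(.581,-.258,.05)
im,d=grab_frame('top');tilt(world('top',d))
im,d=grab_frame('scene');cv2.imwrite('pics/s7.png',cv2.resize(im[140:250,220:360,::-1],None,fx=5,fy=5,interpolation=cv2.INTER_CUBIC))
s=sense();im,d=grab_frame('wrist');save('w7.png',im)
"
```

```text
pos [ 0.5796 -0.2566  0.0487] units [-0.033 -0.046 -0.018] t 14.3 j [-0.42  0.29  0.06  1.34  0.   -0.03] F [-1.45  2.18 13.13] w 0.0002
[[0.001, -0.925, 0.38], [0.002, 0.38, 0.925], [-1.0, 0.0, 0.002]]
tilt [-0.05226008  0.48119123  0.17842027] 0.4507827075181791 0.0022994756548469523 1088
```

View pics/s7.png

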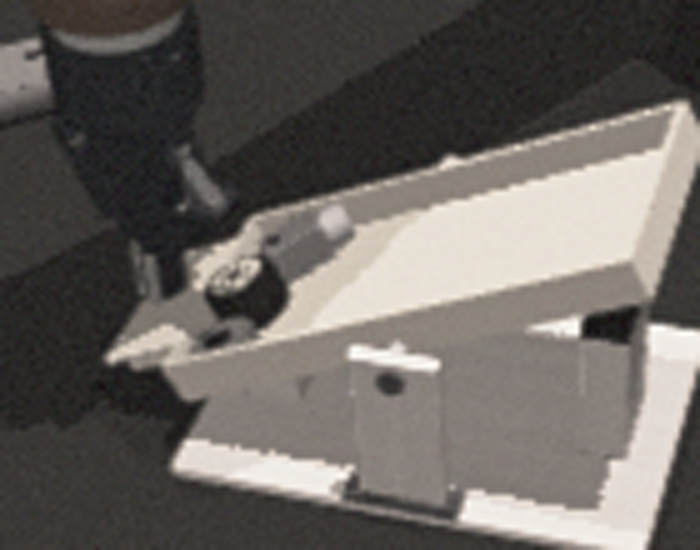

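View pics/w7.png

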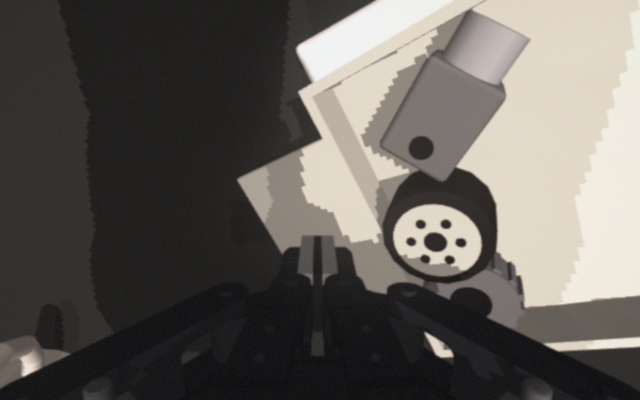

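```bash
cat > loc.py <<'E'
from h import *
def tray(u,v,h,th,s,yaw=.1,t=(.565,-.0985)):
    # intersect ray with plane at height h above floor in tilted tray frame
    p=camera_params('wrist');T=np.array(p['T_tool_cam']);R=Rn.from_euler('xyz',s['orientation']).as_matrix()
    d=R@T[:3,:3]@np.array([(u-p['cx'])/p['fx'],(v-p['cy'])/p['fy'],1]);c=R@T[:3,3]+s['position']
    A=Rn.from_euler('z',yaw).as_matrix()@Rn.from_euler('x',th).as_matrix()
    c=A.T@(c-np.array([t[0],t[1],.095]));d=A.T@d
    return ((c+d*(h+.004-c[2])/d[2])*1000).round(1)
E
python3 -c "
from loc import *
s=sense()
for n,u,v,h in[('wheel',436,241,26),('gear',470,303,14),('motor corner lipside',382,146,22),('c2',442,180,22),('c3',505,93,22),('c4',436,50,22),('motor ctr block',440,115,22),('rim corner',299,92,20),('lip corner',238,180,20)]: print(n,tray(u,v,h/1000,.45,s))
"
```

```text
wheel [   3.7 -111.4   30. ]
gear [  41.8 -113.8   18. ]
motor corner lipside [ -34.6 -115.4   26. ]
c2 [ -16.  -101.8   26. ]
c3 [-35.2 -75.8  26. ]
c4 [-54.8 -88.1  26. ]
motor ctr block [-36.7 -94.2  26. ]
rim corner [ -64.  -135.1   24. ]
lip corner [ -44.8 -182.2   24. ]
```

Request:
{"method": "move_arm", "body": {
  "rows": [0,0,0,0,0,0,0,0,0,0,0,0,0,0,0,0,0,0,0,0,0,0,0,0,0,0,0,0,0,0,0,0,0,0,0,0,0,0,0,0,0,0,0,0,0,0,0,0,0,0]
}}

```text
time_s: 15.45
position: [0.5796, -0.2566, 0.0487]
orientation: [0.057, 1.569, 1.238]
wrist_force: [-1.9, 1.8, 12.9]
gripper_width: 0.0001
```

```bash
python3 -c "
from h import *
im,d=grab_frame('wrist');save('w8.png',im)
a=cv2.imread('pics/w7.png');b=cv2.imread('pics/w8.png');df=cv2.absdiff(a,b)[0:200,330:560].max(2);print((df>40).sum())
g=lambda x:np.float32(cv2.cvtColor(x[0:180,370:540],cv2.COLOR_BGR2GRAY));print(cv2.phaseCorrelate(g(a),g(b)))
"
```

```text
0
((0.026200605619720818, -0.002497027051418854), 0.9790295786916474)
```

Nothing is moving any more: the wheel and gear touch the end wall and the motor rests against the wheel. Now easing up.

Request:
{"method": "move_arm", "body": {
  "rows": [0,-0.05,0,0,0,0,-0.1,0,0,0,0,-0.15,0,0,0,0,-0.2,0,0,0,0,-0.25,0,0,0,0,-0.3,0,0,0,0,-0.35,0,0,0,0,-0.4,0,0,0,0,-0.45,0,0,0,0,-0.5,0,0,0]
}}

```text
time_s: 16.5
position: [0.5793, -0.2581, 0.0676]
orientation: [2.794, 1.57, -2.31]
wrist_force: [0.6, -5.2, 3.9]
gripper_width: 0.0003
```

Request:
{"method": "move_arm", "body": {
  "rows": [0,-0.05,0,0,0,0,-0.1,0,0,0,0,-0.15,0,0,0,0,-0.2,0,0,0,0,-0.25,0,0,0,0,-0.3,0,0,0,0,-0.35,0,0,0,0,-0.4,0,0,0,0,-0.45,0,0,0,0,-0.5,0,0,0]
}}

```text
time_s: 17.5
position: [0.5794, -0.2577, 0.0878]
orientation: [1.066, 1.57, 2.246]
wrist_force: [0.2, -3.3, 3.3]
gripper_width: -0.0002
```

Request:
{"method": "move_arm", "body": {
  "rows": [0,-0.05,0,0,0,0,-0.1,0,0,0,0,-0.15,0,0,0,0,-0.2,0,0,0,0,-0.25,0,0,0,0,-0.3,0,0,0,0,-0.35,0,0,0,0,-0.4,0,0,0,0,-0.45,0,0,0,0,-0.5,0,0,0]
}}

```text
time_s: 18.5
position: [0.5794, -0.2574, 0.1076]
orientation: [0.892, 1.57, 2.073]
wrist_force: [0.2, 1.1, 1.4]
gripper_width: 0.0002
```

Request:
{"method": "move_arm", "body": {
  "rows": [0,-0.04,0,0,0,0,-0.08,0,0,0,0,-0.12,0,0,0,0,-0.16,0,0,0,0,-0.2,0,0,0,0,-0.24,0,0,0,0,-0.28,0,0,0,0,-0.28,0,0,0]
}}

```text
time_s: 19.3
position: [0.5796, -0.2579, 0.1191]
orientation: [-1.952, 1.57, -0.772]
wrist_force: [0.7, -0.1, 0.5]
gripper_width: -0.0001
```

Request:
{"method": "move_arm", "body": {
  "rows": [0,-0.04,0,0,0,0,-0.08,0,0,0,0,-0.12,0,0,0,0,-0.2,0,0,0,0,-0.4,0,0,0,0,-1,0,0,0,0,-1.8,0,0,0,0,-2.4,0,0,0,0,-2.4,0,0,0]
}}

```text
time_s: 20.2
position: [0.5806, -0.2582, 0.2197]
orientation: [-1.598, 1.564, -0.418]
wrist_force: [0.2, -0.6, 0.1]
gripper_width: 0.0002
```

Request:
{"method": "move_arm", "body": {
  "rows": [0,0,1,2,0,0,0,2,4,0,0,0,3,6,0,0,0,4,7,0,0,0,4,7,0,0,0,4,7,0,0,0,4,7,0,0,0,4,7,0,0,0,4,7,0]
}}

```text
time_s: 21.1
position: [0.5381, 0.0622, 0.2148]
orientation: [-2.878, 1.571, -1.697]
wrist_force: [-0.2, 0.1, 0.1]
gripper_width: 0.0001
```

```bash
python3 -c "
from h import *
to(.5,0,.2)
im,d=grab_frame('top');W=world('top',d);tilt(W,285,345,178,208);cv2.imwrite('pics/t9.png',cv2.resize(im[120:290,140:420,::-1],None,fx=2.8,fy=2.8))
im,d=grab_frame('scene');save('s9.png',im)
"
```

```text
pos [0.5381 0.0622 0.2148] units [ 0.371  0.291 -1.801] t 21.1 j [ 0.12  0.06  0.12  1.63 -0.    0.5 ] F [-0.21  0.11  0.15] w 0.0001
[[-0.0, -0.925, 0.38], [-0.0, 0.38, 0.925], [-1.0, -0.0, -0.0]]
tilt [-0.00537408 -0.00132718  0.10084802] 0.005535473503148832 0.002378306294821731 1750
```

View pics/t9.png

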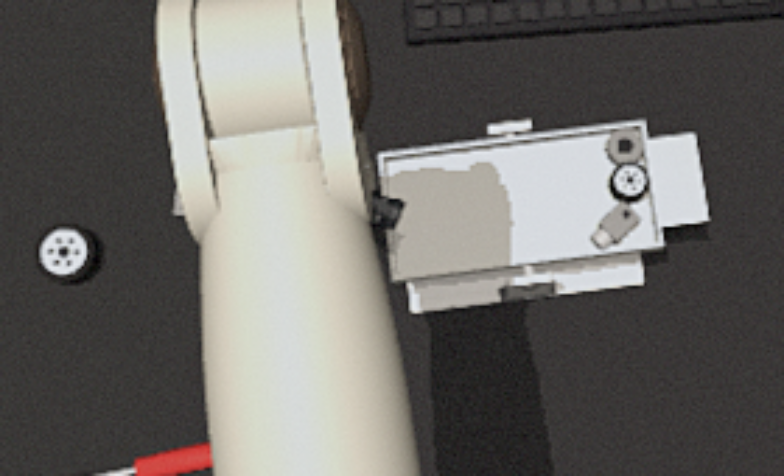

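View pics/s9.png

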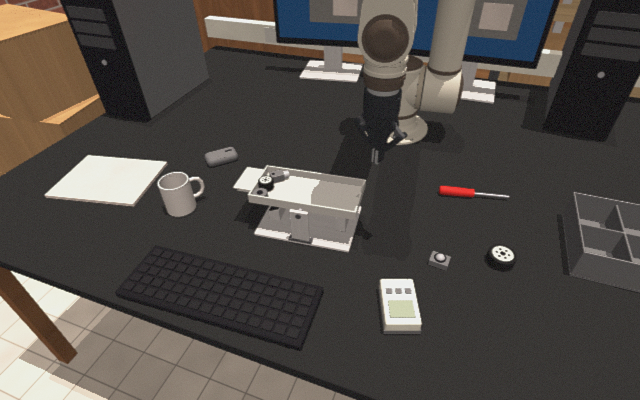

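The tray is level and all three parts are at the lip end, at (625,145), (630,182) and (615,225) in the top crop. The other objects haven't moved and the arm is clear, so I'm handing in.

```bash
python3 -c "
from rig import *
print(close_job())"
```

```text
the job is handed in; nothing more can be done
None
```

The wheel is in the tray with the motor and the gear, all three slid to the lip end, and the tray is back at level. I handed the job in at about 21 s of the 67 s allowed; no verdict was reported.

- **Push:** I lowered the lip in small steps until the tray was on its stop. Depth measured the tilt at 0.451 rad. The highest force I read was about 13 N, against the 22 N limit. I could only read force at the end of each move, so a brief higher peak in between would not show.
- **Hold:** I held it on the stop for about 2 s, and two wrist pictures just over a second apart showed no further movement.
- **Return:** I eased it up at about 20 mm/s, roughly 0.13 rad/s at the tray. The tray measured level to within 0.006 rad, and the arm ended clear and touching nothing.
- **Other objects:** In the last scene picture the rest of the bench looked unmoved.

**Not perfect or in disagreement:**
- **Motor:** The wheel and gear lie against the end wall, but the motor stopped turned against the wheel, its nearest corner about 13 mm from the wall.
- **Top camera:** It read 5 to 7 mm lower in y than the wrist and scene cameras, so I went by those two.

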